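# Tuck a cover strip under the lapped plate of a bench machine

### The job

Slide the machine's guard window fully open by the post on its top edge. Then take the loose aluminium strip by its upright rib and tuck its front edge a good 3 cm under the free edge of the hinged lap plate, square and in the middle of it, without lifting the plate. Finish while still holding the strip, pressing it firmly flat against the bed, and leave the other things on the bench where they are.

Things in the scene. Friction and masses are not known exactly. Their poses are not given: they have to be found in the camera images.
- machine: green bench machine, fixed; place and yaw (within 0.15 rad) vary. Origin at bench height. Own x points away from the robot to its low housing (85 mm tall, from x = 195 mm on), y along the guard's track to the side where the guard opens, z up. Flat steel bed 30 mm above the bench, x = -117 to 207 mm, y = -117 to 317 mm; guard track flush in it at x = -30 mm.
- bed: the steel bed plate of the machine (same axes as the machine); origin on its top face, straight above the machine's origin
- lap_mouth (a point): point on the bed below the middle of the lap plate's free edge (machine x 50, y -30, z 30 mm); axes as the machine's. The lap is a 3 mm steel plate, 80 mm wide in y, running level 100 mm to +x to its hinge, underside 8 mm above the bed; a lip flares up over 9 mm to -x of here. Open slot below; stop bar on the bed 47 mm past here. Cheeks 30 mm tall beside the lap from 80 mm past here.
- lap (a joint): hinge of the lap plate, rad: 0 = lying down, as it always starts, grows as its free edge is lifted (0.05 is 5 mm at the edge). Only its own weight (70 g) keeps it down.
- guard (a joint): position of the guard window along its track, m: 0 = shut in front of the lap, 0.20 = fully open (against its stop, towards machine +y). Starts between 0 and 0.05. Slides with about 1.5 N friction and stays where it is left.
- guard_post (a point): centre of the top of the guard's handle: an upright round black post 18 mm across, 40 mm tall, in the middle of the window's top edge. 181 mm above the bench; moves with the guard; axes as the machine's. The framed clear window below it is 200 mm wide (machine y), 10 mm thick, 110 mm tall.
- strip: loose aluminium strip 160 (own x) x 50 (y) x 4 mm, 100 to 180 g, flat on the bench to the right of the machine, x roughly the robot's x (yaw within 0.35 rad). Origin: centre of underside. Upright rib to grip by: 50 mm long (x = -55 to -5 mm), 10 mm thick in y, at y = 0, top 36 mm above the underside. Its front edge, to go under the lap, is at +x, the end farther from the rib.
- strip_edge (a point): middle of the strip's front edge, on its underside (own x = 80 mm); axes as the strip's
- screwdriver: hand screwdriver about 180 mm long, lying on the bench to the left; not part of the job
- jar: amber screw-top jar, 60 mm across, 85 mm tall, origin under its centre; not part of the job
- bowl: small terracotta bowl, 100 mm across, 40 mm tall; not part of the job
- collar: dark steel collar (ring), 56 mm across, 20 mm tall; not part of the job
- block: wooden offcut 70 x 45 x 30 mm; not part of the job
- oilcan: small oil can 44 mm across, 90 mm tall, standing on the machine bed behind the track, on the side to which the guard opens; not part of the job
- wrench: open-ended wrench about 160 mm long, lying on the machine bed behind the track, beside the oil can; not part of the job

How it is judged:
On the way, in this order (a step that is already met when the one before it is completed fails the run):
1. the guard window is slid fully open (value of joint guard above 0.185 m), for 0.2 s.
2. the strip's front edge is tucked under the lap plate (x of strip_edge in the frame of lap_mouth above 0.022 m and y of strip_edge in the frame of lap_mouth between -0.012 and 0.012 m and z of strip_edge in the frame of lap_mouth between -0.003 and 0.004 m and angle between the x axis of strip and the x axis of machine, either way round below 0.12 rad), for 0.2 s.
At the end, for the whole second after the job is handed in: Front edge 22 mm or more under the lap, within 12 mm of its middle, 0.12 rad of square, under 4 mm above the bed; strip flat (0.04 rad) and still; lap down (under 0.03 rad); guard open (over 0.175 m); fingers on the strip (over 3 N), strip pressed on the bed with over 4.5 N (all of step 2 and angle between strip's own z axis and vertical below 0.04 rad and value of joint lap below 0.03 rad and value of joint guard above 0.175 m and contact force between strip and bed above 4.5 N and contact force between the fingers and strip above 3 N and linear speed of strip below 0.02 m/s); the arm keeps its last pose, push and grip.
It fails at once if the lap plate is lifted (6 mm at its free edge) (value of joint lap above 0.06 rad).
It fails at once if another thing on the bench is moved by more than 3 cm (distance of any of screwdriver, jar, bowl, collar, block, oilcan, wrench from where it was at the start of the episode above 0.03 m).
It also fails if it takes over 59 s, if anything falls off the work surface, if the arm or the gripper's body presses on something with over 40 N, if the wrist force passes 120 N, or if a joint passes its speed limit or range.

### The arm

A 6-joint arm with a two-finger parallel gripper is mounted at the origin on the work surface. World frame = base frame: x ahead of the robot, y to its left, z up, the work surface at z = 0. Lengths are in m, angles in rad, forces in N, time in s.
With the tool pointing down it reaches from about 0.325 to 0.925 m from the base axis. Payload 3.1 kg.
Tool frame: the origin (TCP) lies at the very end of the fingers, on their centre line; the grasp point (between the pads) lies 19 mm behind it (pinch_z is the distance from the TCP to the grasp point, in m); x points along the fingers, y is the direction in which the jaws open and shut, and the axes are right-handed (so a half turn about x gives the same grasp; the last joint's range is limited). The gripper opens to 85 mm and grips with 20 to 120 N. Pads are 22 mm wide; open, the fingers measure 114 mm over their backs; the gripper's body (76 mm by 85 mm) begins 54 mm behind the grasp point. The pads swing forward as they close: fully open they stand 13 mm farther back than shut.
Start: joints at [1.209, 0.217, 1.613, -0, 1.311, -0.112], TCP at [0.154, 0.606, 0.231] pointing down, gripper open.
Joint ranges: [-2.75, 2.75], [-0.78, 2.1], [0.31, 2.55], [-1.13, 4.27], [0.13, 2.63], [-2.58, 2.58]. Speed limits (rad/s): [2.79, 2.79, 3.14, 3.14, 3.14, 3.14].

### API

Orientations are given as a unit quaternion [x, y, z, w].
In Python, from cell import observe, snapshot, sign_off, pinch_z gives the robot as it stands.
- The arm moves only by the shell command python3 -m inch 'ROWS' [FORCE]. ROWS is JSON, one flat list of numbers, 7 for each row, row after row: the shift along the tool's x, y, z in mm, then the turn, a rotation vector about the tool's x, y, z in rad, then the opening in per cent of the stroke, from 0 (shut) to 100 (fully open). A call has 1 to 12 rows; each row shifts and turns the pose as measured when the row begins, along the tool's axes as they then stand; what a row does not reach is not made up. A row lasts 1/8 s, in which the tool goes at most 62.5 mm and 10.7 degrees, less where a joint would pass 70% of its speed; a pose out of reach is approached as far as the arm can. A call is refused whole if a number of a shift passes 62.5 or a number of a turn 0.188, either way. A call with a gripper value outside its range is refused whole. The fingers move at their own pace and stop on an object; FORCE is the grip in N (left out, the last holds). Time passes only in rows, so rows that do not move let the fingers close. It gives the time, the measured TCP pose, the force and the opening at its end, in the units of the state.
- observe(): the state, without advancing time (a new reading comes with each control period).
- snapshot(name): name is "scene" or "top"; returns a dict with "image" (480x640x3 uint8, red, green, blue), "fx", "fy", "cx", "cy" (pixels), "camera_from_world" (4x4, takes a point from world to camera coordinates). Camera axes: x right, y down, z forward; pixel columns grow to the right and rows downward; lengths in m; the calibration is good to about 2 mm. A picture is of the moment at which its call begins. There is no depth.
- sign_off(): hands the job in, once; it reports no verdict.
The state is a dict: "t": time; "joint_positions": joint angles; "qd": joint speeds; "joint_efforts": joint torques, N m; "position": TCP position; "eef_rot": TCP orientation; "force": force on the tool from outside, world axes, zero at the start; "moment": the same for the moment, N m; "finger_gap": finger opening in m.
Only numpy, scipy, OpenCV 4.12 (cv2) and the standard library are available. Lean on these libraries where they do the work, as an engineer would, in place of code of your own. Each camera call takes 0.05 s, during which the arm holds its last target. There are 200 camera calls.

## Working session

There is one attempt and no reset: what is moved stays moved. The work goes in short steps, Python scripts to look and compute and a shell command to move; the robot and the scene stay as the last step left them, time stands still between calls to the robot, and variables do not carry over. Pictures are saved under pics/ and viewed, about 8 in all and at most 12, crops included, and the job is handed in when it is done.

```bash
ls; mkdir -p pics; python3 - <<'E'
from cell import *
import cv2,numpy as np
print(observe(),pinch_z)
for n in("scene","top"):
    s=snapshot(n);cv2.imwrite(f"pics/{n}0.png",s["image"][:,:,::-1]);print(n,s["fx"],s["fy"],s["cx"],s["cy"],np.round(s["camera_from_world"],4).tolist())
E
```

```text
pics
{'t': 0.0, 'joint_positions': array([ 1.20877375e+00,  2.17764189e-01,  1.61493503e+00,  3.09714090e-05,
        1.31127442e+00, -1.12198564e-01]), 'qd': array([-2.34990765e-03, -3.15934144e-05,  1.67298958e-04,  5.75685242e-06,
       -3.89753959e-04,  5.77448372e-04]), 'joint_efforts': array([-1.19713157e-03, -3.96855497e+01, -3.03852010e+01, -2.55329551e-04,
        9.86870175e-03,  7.41828529e-06]), 'position': array([0.15420139, 0.60484428, 0.22996157]), 'eef_rot': array([ 0.08728358,  0.70180462, -0.08891512,  0.70138858]), 'force': array([ 0.80655407, -0.37993889,  0.24108643]), 'moment': array([-0.01848797, -0.00621612,  0.02159453]), 'finger_gap': 0.0852939300439837} 0.0187
scene 543.9864283012022 543.9864283012022 319.13970618235095 239.3263803508893 [[-0.1489, 0.9888, 0.0119, 0.1006], [0.8098, 0.1289, -0.5723, -0.403], [-0.5674, -0.0756, -0.8199, 1.7341], [0.0, 0.0, 0.0, 1.0]]
top 481.99479061734274 481.99479061734274 324.2170074769461 243.6937575491026 [[0.0547, -0.9985, -0.0032, -0.0465], [-0.9771, -0.0529, -0.2061, 0.6081], [0.2056, 0.0144, -0.9785, 1.2448], [0.0, 0.0, 0.0, 1.0]]
```

View pics/top0.png

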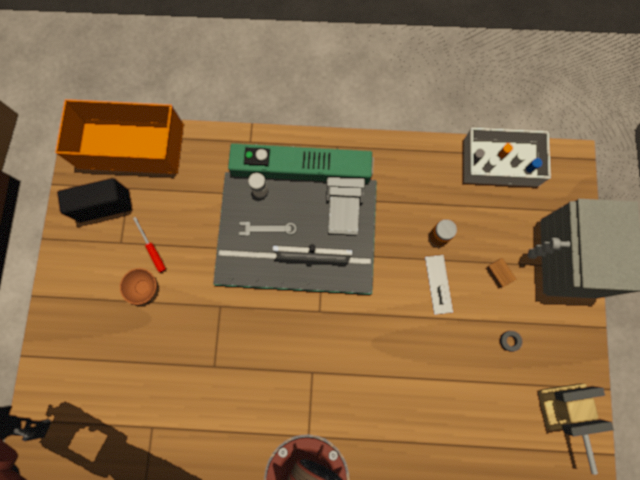

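View pics/scene0.png

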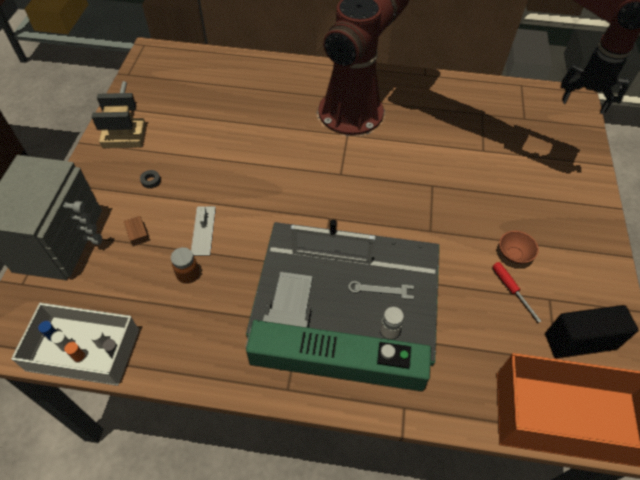

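```bash
python3 - <<'E'
import cv2
i=cv2.imread("pics/top0.png")
cv2.imwrite("pics/c1.png",cv2.resize(i[130:330,205:470],None,fx=3,fy=3,interpolation=cv2.INTER_CUBIC))
i=cv2.imread("pics/scene0.png")
cv2.imwrite("pics/c2.png",cv2.resize(i[195:395,180:445],None,fx=3,fy=3,interpolation=cv2.INTER_CUBIC))
E
```

```text
(no output)
```

View pics/c1.png

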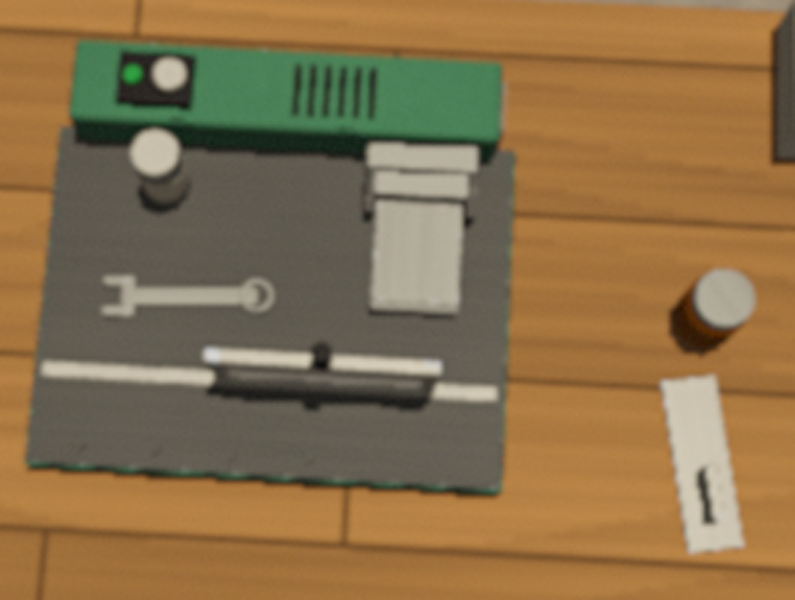

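View pics/c2.png

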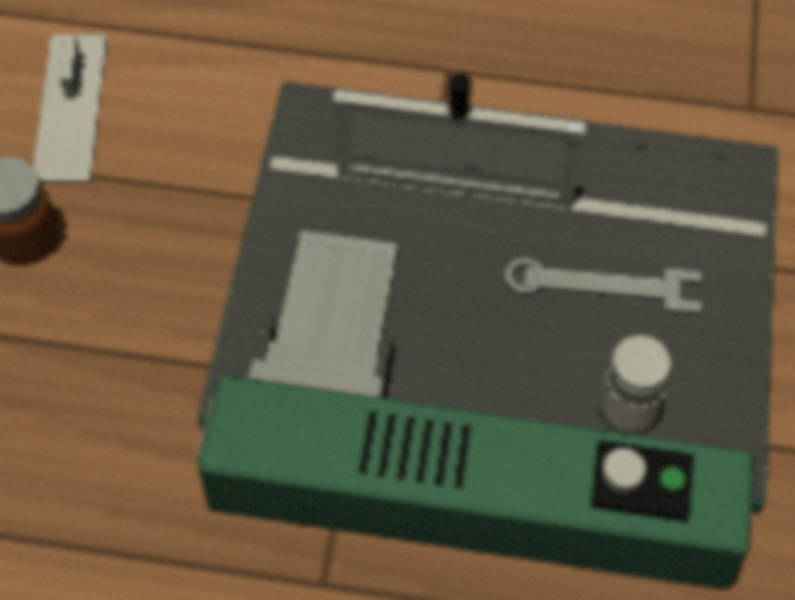

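```bash
cat > h.py <<'E'
from cell import *
import cv2,numpy as np
from scipy.optimize import least_squares
from scipy.spatial.transform import Rotation as R
_C={"top":(481.995,324.217,243.694,[[0.0547,-0.9985,-0.0032,-0.0465],[-0.9771,-0.0529,-0.2061,0.6081],[0.2056,0.0144,-0.9785,1.2448]]),
"scene":(543.986,319.14,239.326,[[-0.1489,0.9888,0.0119,0.1006],[0.8098,0.1289,-0.5723,-0.403],[-0.5674,-0.0756,-0.8199,1.7341]])}
def proj(c,P):
    f,cx,cy,T=_C[c];T=np.array(T);q=np.atleast_2d(P)@T[:,:3].T+T[:,3]
    return q[:,:2]/q[:,2:]*f+[cx,cy]
OFF={"top":(205,130),"scene":(180,195)}
def crop(c,uv): return np.array(uv)/3+OFF[c]-1/3
def place(p,L):
    L=np.array(L,float);c,s=np.cos(p[2]),np.sin(p[2])
    return np.c_[p[0]+c*L[:,0]-s*L[:,1],p[1]+s*L[:,0]+c*L[:,1],L[:,2]]
def fit(sets,p0):
    f=lambda p:np.concatenate([(proj(c,place(p,L))-uv).ravel() for c,L,uv in sets])
    r=least_squares(f,p0,loss="soft_l1");return r.x,np.round(f(r.x).reshape(-1,2),1)
def mach2w(m,L): return place(m,np.atleast_2d(L))
E
python3 - <<'E'
from h import *
T=("top",[[-.117,.317,.03],[-.117,-.117,.03],[.207,-.117,.03],[.207,.317,.03],[.041,.01,.045],[.041,-.07,.045]],crop("top",[(30,465),(499,492),(514,152),(63,128),(371,309),(458,312)]))
S=("scene",[[-.117,-.117,.03],[-.117,.317,.03],[.041,-.07,.045],[.041,.01,.045]],crop("scene",[(285,82),(777,147),(301,232),(396,243)]))
for s in([T],[S],[T,S]):
    m,r=fit(s,[.5,0,0]);print("mach",m,r.tolist())
L=[[.08,.025,.004],[.08,-.025,.004],[-.08,-.025,.004],[-.08,.025,.004]]
a=("top",L,crop("top",[(661,380),(715,375),(744,547),(689,553)]))
b=("scene",[L[2],L[3],L[0],L[1]],crop("scene",[(50,36),(105,36),(90,180),(36,178)]))
for s in([a],[b],[a,b]):
    p,r=fit(s,[.5,-.3,0]);print("strip",p,r.tolist())
d=[("top",crop("top",(321,349))),("scene",crop("scene",(459,78)))]
f=lambda P:np.concatenate([(proj(c,P)[0]-uv) for c,uv in d])
r=least_squares(f,[.5,0,.18]);print("post",r.x,r.fun)
for g in(0,.02,.04): print(g,mach2w(m,[-.03,-.03+g,.181]))
E
```

```text
mach [ 0.60344562 -0.03354813 -0.0014467 ] [[-1.2, -0.4], [1.0, -0.5], [0.0, -0.2], [-0.5, -0.1], [0.3, 0.3], [0.2, 0.9]]
mach [ 0.60319162 -0.03273228 -0.00470775] [[-0.3, -0.0], [-0.0, 0.1], [-0.0, -0.4], [0.4, 0.4]]
mach [ 0.60328985 -0.03303092 -0.00316737] [[-1.4, -0.5], [0.7, -0.4], [-0.0, -0.0], [-0.6, -0.2], [0.1, 0.4], [0.0, 1.0], [-0.5, 0.0], [-0.2, -0.1], [-0.2, -0.4], [0.2, 0.4]]
strip [ 0.52498855 -0.33751506  0.16895035] [[0.3, 0.5], [-0.2, 0.2], [-0.3, -0.4], [0.1, -0.3]]
strip [ 0.52260182 -0.33790972  0.1866883 ] [[0.2, -0.1], [0.0, -0.5], [0.5, -0.2], [-0.8, 0.9]]
strip [ 0.5239804  -0.33761489  0.17776515] [[0.1, 1.0], [-0.4, 0.5], [0.0, -0.1], [0.4, 0.1], [0.4, 0.2], [0.2, -0.0], [0.2, 0.3], [-1.1, 1.3]]
post [0.57594312 0.01461726 0.18904345] [ 0.1998175  -0.01110291  0.18820905  0.00486258]
0 [[ 0.57319498 -0.06293575  0.181     ]]
0.02 [[ 0.57325833 -0.04293585  0.181     ]]
0.04 [[ 0.57332167 -0.02293595  0.181     ]]
```

```bash
cat >> h.py <<'E'
def goal(pos,yaw):
    o=observe();Rc=R.from_quat(o["eef_rot"]);best=None
    for s in(1,-1):
        y=s*np.array([-np.sin(yaw),np.cos(yaw),0]);x=np.array([0,0,-1.]);M=R.from_matrix(np.c_[x,y,np.cross(x,y)])
        rv=(Rc.inv()*M).as_rotvec()
        if best is None or np.linalg.norm(rv)<np.linalg.norm(best[0]): best=(rv,M)
    rv,M=best;d=np.array(pos)-o["position"]
    print("t",round(o["t"],2),"pos",o["position"].round(4),"rv",rv.round(3),"d_tool_now mm",(Rc.inv().apply(d)*1e3).round(1),"d_tool_after mm",(M.inv().apply(d)*1e3).round(1))
    print("F",o["force"].round(1),"gap",round(o["finger_gap"]*1e3,1),"j6",o["joint_positions"].round(2),"M\n",Rc.as_matrix().round(2))
E
python3 -c "
from h import *
goal([.574,.0146,.235],-.003)"
```

```text
t 0.1 pos [0.1542 0.6049 0.2301] rv [-0.247 -0.001  0.002] d_tool_now mm [  -4.  -468.2  552.7] d_tool_after mm [  -4.9 -589.1  421.6]
F [-0.4 -0.2 -0.1] gap 85.3 j6 [ 1.21  0.22  1.61  0.    1.31 -0.11] M
 [[-0.    0.25  0.97]
 [-0.    0.97 -0.25]
 [-1.   -0.   -0.  ]]
```

```bash
python3 -m inch '[0,0,0,-0.124,0,0,60, 0,0,0,-0.124,0,0,60, -2,-48,34,0,0,0,60, -2,-48,34,0,0,0,60, 0,-48,34,0,0,0,60, 0,-48,34,0,0,0,60, 0,-48,34,0,0,0,60, 0,-48,34,0,0,0,60, 0,-48,34,0,0,0,60, 0,-48,34,0,0,0,60, 0,-48,34,0,0,0,60, 0,-48,34,0,0,0,60]' 20; python3 -c "
from h import *
goal([.574,.0146,.235],-.003)"
```

```text
t: 1.6
position: [0.5038, 0.1144, 0.2299]
eef_rot: [-0.008, 0.708, 0.003, 0.706]
force: [0.3, 0.2, 0.5]
finger_gap: 0.0512
t 1.6 pos [0.5038 0.1144 0.2299] rv [ 0.019 -0.004  0.007] d_tool_now mm [  -4.7 -100.9   68.6] d_tool_after mm [ -5.1 -99.6  70.5]
F [0.3 0.2 0.5] gap 51.2 j6 [ 0.09 -0.01  1.86 -0.01  1.29 -1.49] M
 [[-0.   -0.02  1.  ]
 [-0.01  1.    0.02]
 [-1.   -0.01 -0.  ]]
```

```bash
python3 -m inch '[-2,-40,28,0.01,0,0.005,60, -2,-40,28,0.01,0,0,60, -1,-20,14,0,0,0,60, 0,0,0,0,0,0,60]' 20; python3 - <<'E'
from h import *
goal([.574,.0146,.150],-.003)
a=snapshot("top")["image"][130:330,205:405];b=snapshot("scene")["image"][180:380,220:420]
cv2.imwrite("pics/d1.png",cv2.resize(np.hstack([a,b]),None,fx=2,fy=2,interpolation=cv2.INTER_CUBIC)[:,:,::-1])
E
```

```text
t: 2.1
position: [0.5764, 0.008, 0.2329]
eef_rot: [0.004, 0.71, -0.004, 0.704]
force: [0.1, 0.0, -0.3]
finger_gap: 0.0512
t 2.1 pos [0.5764 0.008  0.2329] rv [-0.008 -0.007  0.001] d_tool_now mm [82.9  6.6 -1.9] d_tool_after mm [82.9  6.6 -2.5]
F [ 0.1  0.  -0.3] gap 51.2 j6 [-0.11  0.12  1.72 -0.    1.31 -1.67] M
 [[-0.01  0.01  1.  ]
 [-0.    1.   -0.01]
 [-1.   -0.   -0.01]]
```

View pics/d1.png

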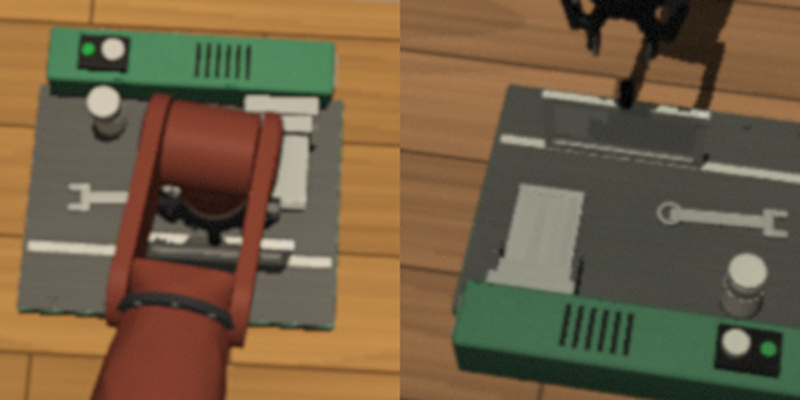

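Scene half: the open fingers straddle the post (scene ≈(533,227)); descend over it.

```bash
python3 -m inch '[28,6,-2,-0.008,-0.007,0,60, 28,1,0,0,0,0,60, 26,0,0,0,0,0,60, 0,0,0,0,0,0,30, 0,0,0,0,0,0,30]' 20; python3 -c "
from h import *
goal([.574,.20,.150],-.003)"
```

```text
t: 2.82
position: [0.57, 0.0248, 0.1504]
eef_rot: [-0.003, 0.707, 0.004, 0.707]
force: [1.5, -1.4, 0.5]
finger_gap: 0.026
t 2.83 pos [0.57   0.0248 0.1504] rv [ 0.012 -0.    -0.001] d_tool_now mm [  0.7 175.2   5.6] d_tool_after mm [  0.4 175.2   3.4]
F [ 1.5 -1.4  0.5] gap 26.0 j6 [-0.08  0.19  1.81  0.    1.15 -1.66] M
 [[-0.   -0.01  1.  ]
 [ 0.    1.    0.01]
 [-1.    0.   -0.  ]]
```

```bash
python3 -m inch '[0,25,1,0.006,0,0,30, 0,25,1,0.004,0,0,30, 0,25,0,0,0,0,30, 0,25,0,0,0,0,30, 0,15,0,0,0,0,30]'; python3 -c "
from h import *
goal([.574,.20,.150],-.003)"
```

```text
t: 3.45
position: [0.5733, 0.1407, 0.1566]
eef_rot: [-0.001, 0.705, -0.002, 0.709]
force: [-0.5, -1.8, -1.6]
finger_gap: 0.0257
t 3.45 pos [0.5733 0.1407 0.1566] rv [0.002 0.006 0.004] d_tool_now mm [ 6.4 59.4  0.7] d_tool_after mm [ 6.6 59.3  0.6]
F [-0.5 -1.8 -1.6] gap 25.7 j6 [ 0.12  0.21  1.76 -0.01  1.16 -1.44] M
 [[ 0.01  0.    1.  ]
 [-0.    1.   -0.  ]
 [-1.   -0.    0.01]]
```

```bash
python3 -m inch '[4,15,0,0,0.004,0.002,30, 0,10,0,0,0,0,30, 0,8,0,0,0,0,30, 0,8,0,0,0,0,30, 0,8,0,0,0,0,30]'; python3 -m inch '[0,6,0,0,0,0,30, 0,6,0,0,0,0,30, 0,6,0,0,0,0,30]'; python3 -m inch '[0,6,0,0,0,0,30, 0,6,0,0,0,0,30]';
```

```text
t: 4.08
position: [0.5742, 0.1719, 0.1538]
eef_rot: [-0.018, 0.707, -0.015, 0.707]
force: [-1.1, -22.3, 3.2]
finger_gap: 0.0257
t: 4.45
position: [0.5741, 0.1709, 0.1533]
eef_rot: [-0.03, 0.709, -0.028, 0.704]
force: [-1.2, -16.2, 3.9]
finger_gap: 0.0258
t: 4.7
position: [0.574, 0.1703, 0.1531]
eef_rot: [-0.039, 0.71, -0.038, 0.702]
force: [-1.6, -16.6, 3.7]
finger_gap: 0.026
```

```bash
python3 -m inch '[0,-3,0,0,0,0,60, 0,-3,0,0,0,0,60, -30,0,0,0,0,0,60, -30,0,0,0,0,0,60, -20,0,0,0,0,0,60]'; python3 -c "
from h import *
goal([.4945,-.343,.10],.178)"
```

```text
t: 5.32
position: [0.5737, 0.1739, 0.2326]
eef_rot: [-0.037, 0.712, -0.037, 0.7]
force: [0.6, -0.5, 0.2]
finger_gap: 0.0508
t 5.33 pos [0.5737 0.1739 0.2326] rv [-0.178 -0.026  0.102] d_tool_now mm [ 186.6 -500.3  -76.4] d_tool_after mm [ 132.6 -494.7 -169.4]
F [ 0.6 -0.5  0.2] gap 50.8 j6 [ 0.23  0.19  1.64 -0.1   1.35 -1.32] M
 [[-0.02 -0.    1.  ]
 [-0.1   0.99 -0.  ]
 [-0.99 -0.1  -0.02]]
```

```bash
python3 -m inch '[0,0,0,-0.089,-0.013,0.051,60, 0,0,0,-0.089,-0.013,0.051,60, 0,-52,-18,0,0,0,60, 0,-52,-18,0,0,0,60, 0,-52,-18,0,0,0,60, 0,-52,-18,0,0,0,60, 0,-52,-18,0,0,0,60, 0,-52,-18,0,0,0,60, 0,-52,-18,0,0,0,60, 0,-52,-18,0,0,0,60, 0,-52,-18,0,0,0,60]'; python3 -c "
from h import *
goal([.4945,-.343,.10],.178)"
```

```text
t: 6.7
position: [0.5055, -0.3216, 0.2332]
eef_rot: [-0.066, 0.698, 0.073, 0.71]
force: [0.9, -0.0, 0.5]
finger_gap: 0.0513
t 6.7 pos [ 0.5055 -0.3216  0.2332] rv [ 0.019  0.018 -0.008] d_tool_now mm [132.8 -19.8 -17.3] d_tool_after mm [133.2 -19.1 -14.6]
F [ 0.9 -0.   0.5] gap 51.3 j6 [-0.69  0.16  1.68  0.02  1.3  -2.47] M
 [[ 0.02 -0.2   0.98]
 [ 0.01  0.98  0.2 ]
 [-1.    0.01  0.02]]
```

```bash
python3 -m inch '[40,-10,-9,0.019,0.018,-0.008,60, 45,-9,-6,0,0,0,60, 40,0,0,0,0,0,60, 0,0,0,0,0,0,60]'; python3 - <<'E'
from h import *
goal([.4945,-.343,.010],.178)
a=snapshot("top")["image"][200:350,380:520];b=snapshot("scene")["image"][170:320,130:270]
cv2.imwrite("pics/e1.png",cv2.resize(np.hstack([a,b]),None,fx=2.8,fy=2.8,interpolation=cv2.INTER_CUBIC)[:,:,::-1])
for c in("top","scene"):print(proj(c,[observe()["position"]]))
E
```

```text
t: 7.2
position: [0.4957, -0.3492, 0.1069]
eef_rot: [-0.061, 0.703, 0.059, 0.706]
force: [-0.4, 0.5, -0.1]
finger_gap: 0.0513
t 7.2 pos [ 0.4957 -0.3492  0.1069] rv [-0.008  0.004  0.004] d_tool_now mm [96.9  6.6 -0.5] d_tool_after mm [96.9  6.3 -0.1]
F [-0.4  0.5 -0.1] gap 51.3 j6 [-0.73  0.31  1.75  0.    1.08 -2.47] M
 [[ 0.   -0.17  0.99]
 [-0.    0.99  0.17]
 [-1.   -0.    0.  ]]
[[453.80945565 289.18463871]]
[[193.55470681 196.78435033]]
```

View pics/e1.png

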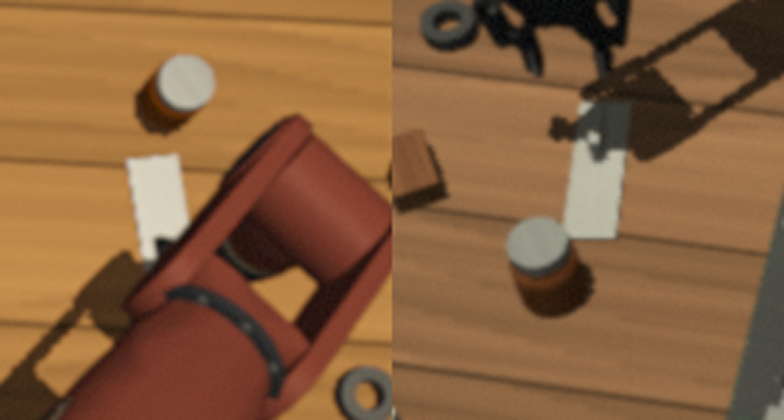

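Jaws sit above the rib end of the strip, jar clear beyond the front edge. Descend and grip.

```bash
python3 -m inch '[40,6,0,-0.008,0.004,0.004,60, 35,0,0,0,0,0,60, 15,0,0,0,0,0,60, 0,0,0,0,0,0,60]'; python3 -c "
from h import *
goal([.4945,-.343,.010],.178)"
```

```text
t: 7.8
position: [0.5083, -0.3525, 0.0327]
eef_rot: [-0.072, 0.696, 0.056, 0.712]
force: [0.5, -0.4, 0.8]
finger_gap: 0.0508
t 7.8 pos [ 0.5083 -0.3525  0.0327] rv [0.003 0.02  0.025] d_tool_now mm [ 22.2  12.4 -12.3] d_tool_after mm [ 22.7  11.8 -11.9]
F [ 0.5 -0.4  0.8] gap 50.8 j6 [-0.72  0.42  1.77  0.    0.92 -2.47] M
 [[ 0.02 -0.18  0.98]
 [-0.02  0.98  0.18]
 [-1.   -0.03  0.02]]
```

```bash
python3 -m inch '[0,12,-12,0.003,0.02,0.025,60, 0,0,0,0,0,0,60]'; python3 -c "
from h import *
goal([.4945,-.343,.010],.178)"
```

```text
t: 8.05
position: [0.4955, -0.3439, 0.0359]
eef_rot: [-0.064, 0.703, 0.062, 0.705]
force: [0.8, -0.2, 0.8]
finger_gap: 0.0512
t 8.05 pos [ 0.4955 -0.3439  0.0359] rv [0.    0.002 0.003] d_tool_now mm [25.9  1.1 -0.9] d_tool_after mm [25.9  1.  -0.8]
F [ 0.8 -0.2  0.8] gap 51.2 j6 [-0.72  0.4   1.78  0.    0.95 -2.47] M
 [[ 0.   -0.18  0.98]
 [-0.    0.98  0.18]
 [-1.   -0.    0.  ]]
```

```bash
python3 -m inch '[14,1,-1,0,0,0,60, 11,0,0,0,0,0,60, 0,0,0,0,0,0,60]'; python3 -c "
from h import *
goal([.4945,-.343,.010],.178)"
```

```text
t: 8.43
position: [0.4949, -0.3437, 0.0106]
eef_rot: [-0.064, 0.703, 0.061, 0.706]
force: [-1.2, 0.7, -0.5]
finger_gap: 0.0509
t 8.43 pos [ 0.4949 -0.3437  0.0106] rv [-0.     0.004  0.005] d_tool_now mm [ 0.6  0.8 -0.2] d_tool_after mm [ 0.6  0.8 -0.2]
F [-1.2  0.7 -0.5] gap 50.9 j6 [-0.72  0.44  1.79  0.    0.9  -2.47] M
 [[ 0.   -0.18  0.98]
 [-0.    0.98  0.18]
 [-1.   -0.    0.  ]]
```

```bash
python3 -m inch '[0,0,0,0,0.004,0.005,30, 0,0,0,0,0,0,0, 0,0,0,0,0,0,0, 0,0,0,0,0,0,0, 0,0,0,0,0,0,0, 0,0,0,0,0,0,0]' 60; python3 -c "
from h import *
goal([.4945,-.343,.10],.178)"
```

```text
t: 9.18
position: [0.495, -0.3439, 0.0104]
eef_rot: [-0.063, 0.704, 0.063, 0.704]
force: [0.9, -0.1, 0.1]
finger_gap: 0.009
t 9.18 pos [ 0.495  -0.3439  0.0104] rv [-0.    -0.    -0.001] d_tool_now mm [-89.6   1.   -0.4] d_tool_after mm [-89.6   0.9  -0.3]
F [ 0.9 -0.1  0.1] gap 9.0 j6 [-0.72  0.44  1.79  0.    0.91 -2.47] M
 [[-0.   -0.18  0.98]
 [ 0.    0.98  0.18]
 [-1.    0.   -0.  ]]
```

```bash
python3 -m inch '[-15,0,0,0,0,0,0, -30,0,0,0,0,0,0, -30,0,0,0,0,0,0, -15,0,0,0,0,0,0]' 100; python3 -c "
from h import *
goal([.513,-.063,.10],-.003)"
```

```text
t: 9.68
position: [0.494, -0.343, 0.1033]
eef_rot: [-0.062, 0.705, 0.064, 0.703]
force: [0.0, 0.4, -0.9]
finger_gap: 0.0082
t 9.68 pos [ 0.494  -0.343   0.1033] rv [ 0.181 -0.003 -0.003] d_tool_now mm [  4.1 272.2  68.3] d_tool_after mm [  3.3 280.   18.2]
F [ 0.   0.4 -0.9] gap 8.2 j6 [-0.72  0.31  1.76  0.    1.08 -2.47] M
 [[-0.   -0.18  0.98]
 [ 0.    0.98  0.18]
 [-1.    0.   -0.  ]]
```

```bash
python3 -m inch '[0,0,0,0.09,0,0,0, 0,0,0,0.09,0,0,0, 0,40,2,0,0,0,0, 0,40,2,0,0,0,0, 0,40,2,0,0,0,0, 0,40,2,0,0,0,0, 0,40,2,0,0,0,0, 0,40,2,0,0,0,0, 0,40,2,0,0,0,0]'; python3 -c "
from h import *
goal([.513,-.063,.10],-.003)"
```

```text
t: 10.8
position: [0.5113, -0.0588, 0.1078]
eef_rot: [0.005, 0.706, -0.006, 0.708]
force: [-0.1, 0.5, -1.6]
finger_gap: 0.0079
t 10.8 pos [ 0.5113 -0.0588  0.1078] rv [-0.012  0.002  0.001] d_tool_now mm [ 7.9 -4.1  1.7] d_tool_after mm [ 7.8 -4.2  1.7]
F [-0.1  0.5 -1.6] gap 7.9 j6 [-0.25  0.13  1.97 -0.    1.04 -1.81] M
 [[ 0.    0.01  1.  ]
 [-0.    1.   -0.01]
 [-1.   -0.    0.  ]]
```

```bash
python3 -m inch '[15,-2,1,-0.012,0.002,0,0, 15,-2,1,0,0,0,0, 15,0,0,0,0,0,0, 0,0,0,0,0,0,0]'; python3 - <<'E'
from h import *
goal([.513,-.063,.0405],-.003)
a=snapshot("top")["image"][150:300,300:400];b=snapshot("scene")["image"][215:335,250:360]
cv2.imwrite("pics/f1.png",np.hstack([cv2.resize(a,(400,600),interpolation=2),cv2.resize(cv2.copyMakeBorder(b,0,45,0,0,0),(400,600),interpolation=2)])[:,:,::-1])
E
```

```text
t: 11.3
position: [0.5121, -0.0622, 0.0597]
eef_rot: [-0.0, 0.708, -0.0, 0.706]
force: [-0.3, 0.1, -1.7]
finger_gap: 0.0082
t 11.3 pos [ 0.5121 -0.0622  0.0597] rv [ 0.003 -0.003  0.001] d_tool_now mm [19.2 -0.8  1. ] d_tool_after mm [19.2 -0.8  0.9]
F [-0.3  0.1 -1.7] gap 8.2 j6 [-0.26  0.21  1.98 -0.    0.95 -1.83] M
 [[-0.  0.  1.]
 [-0.  1. -0.]
 [-1. -0. -0.]]
```

View pics/f1.png

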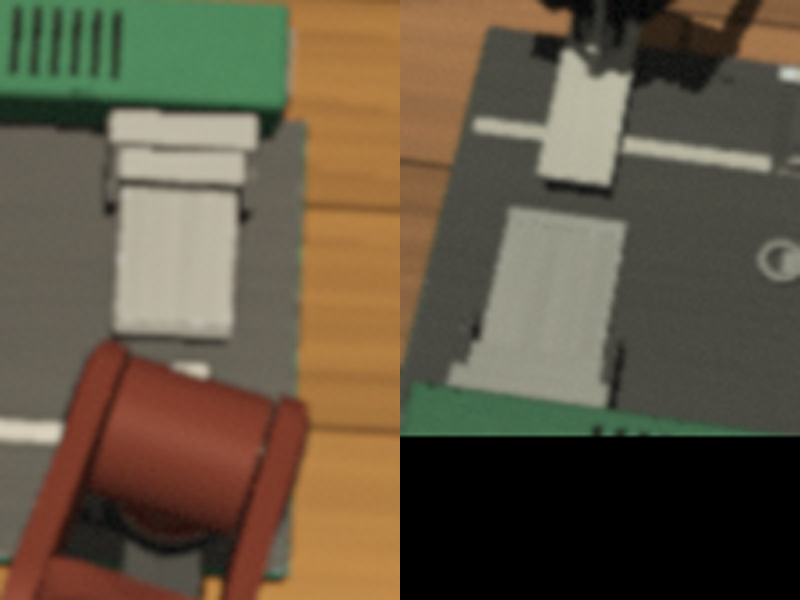

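```bash
python3 - <<'E'
from h import *
m=[.60329,-.03303,-.00317]
def at(c,uv,z):
    return least_squares(lambda q:proj(c,[q[0],q[1],z])[0]-uv,[.6,0]).x
def tom(q): 
    d=np.array(q)-m[:2];c,s=np.cos(m[2]),np.sin(m[2]);return np.round([c*d[0]+s*d[1],-s*d[0]+c*d[1]],4)
g=lambda x,y:((x-400.)/3.636+250,y/3.636+215)
for n,p,z in(("sR",(538,178),.053),("sL",(611,186),.053),("lapR",(510,207),.044),("lapL",(627,221),.044)):
    print(n,tom(at("scene",g(*p),z)))
print("expected edge", tom(observe()["position"][:2]+[.11,0]))
E
```

```text
sR [ 0.0208 -0.0532]
sL [ 0.0192 -0.0032]
lapR [ 0.0411 -0.069 ]
lapL [0.0394 0.011 ]
expected edge [ 0.0204 -0.0293]
```

```bash
python3 -m inch '[9,0,1,0.003,-0.003,0,0, 8,-1,0,0,0,0,0, 0,0,0,0,0,0,0]'; python3 -c "
from h import *
goal([.513,-.0635,.0405],-.003)"
```

```text
t: 11.78
position: [0.5157, -0.0645, 0.0442]
eef_rot: [0.001, 0.705, -0.002, 0.709]
force: [0.5, 0.4, -1.9]
finger_gap: 0.0082
t 11.78 pos [ 0.5157 -0.0645  0.0442] rv [-0.001  0.006  0.002] d_tool_now mm [ 3.7  1.  -2.7] d_tool_after mm [ 3.7  1.  -2.7]
F [ 0.5  0.4 -1.9] gap 8.2 j6 [-0.26  0.24  1.99 -0.    0.91 -1.82] M
 [[ 0.01  0.    1.  ]
 [-0.    1.   -0.  ]
 [-1.   -0.    0.01]]
```

```bash
python3 -m inch '[2.5,1,0,-0.001,0.006,0.002,0, 1.5,0,0,0,0,0,0, 0,0,0,0,0,0,0]'; python3 -c "
from h import *
goal([.513,-.0635,.0405],-.003)"
```

```text
t: 12.15
position: [0.5164, -0.0635, 0.0405]
eef_rot: [0.001, 0.707, -0.001, 0.707]
force: [-0.5, 0.5, -0.1]
finger_gap: 0.0081
t 12.15 pos [ 0.5164 -0.0635  0.0405] rv [-0.     0.001  0.   ] d_tool_now mm [ 0.  -0.  -3.4] d_tool_after mm [ 0.  -0.  -3.4]
F [-0.5  0.5 -0.1] gap 8.1 j6 [-0.26  0.25  1.98 -0.    0.91 -1.82] M
 [[ 0.  0.  1.]
 [-0.  1. -0.]
 [-1. -0.  0.]]
```

```bash
python3 -m inch '[0,0,8,0,0,0,0, 0,0,8,0,0,0,0, 0,0,8,0,0,0,0]'; python3 -c "
from h import *
goal([.573,-.0635,.0405],-.003)"
```

```text
t: 12.52
position: [0.5421, -0.0635, 0.0408]
eef_rot: [0.001, 0.706, -0.001, 0.708]
force: [0.6, -0.0, -1.2]
finger_gap: 0.008
t 12.53 pos [ 0.5421 -0.0635  0.0408] rv [-0.     0.002  0.001] d_tool_now mm [ 0.4  0.1 30.9] d_tool_after mm [ 0.3  0.1 30.9]
F [ 0.6 -0.  -1.2] gap 8.0 j6 [-0.25  0.29  1.92 -0.    0.92 -1.81] M
 [[ 0.  0.  1.]
 [-0.  1. -0.]
 [-1. -0.  0.]]
```

```bash
python3 -m inch '[0.5,0,8,0,0.002,0,0, 0.2,0,8,0,0,0,0]'; python3 -m inch '[0.2,0,8,0,0,0,0, 0.2,0,5,0,0,0,0]';  python3 -c "
from h import *
goal([.573,-.0635,.0405],-.003)"
```

```text
t: 12.78
position: [0.5594, -0.0636, 0.0404]
eef_rot: [0.001, 0.707, -0.001, 0.707]
force: [-2.0, 0.7, 2.2]
finger_gap: 0.0078
t: 13.02
position: [0.5736, -0.0637, 0.0404]
eef_rot: [0.001, 0.707, -0.001, 0.707]
force: [-2.6, -0.5, 3.7]
finger_gap: 0.0077
t 13.03 pos [ 0.5736 -0.0637  0.0404] rv [ 0.    -0.001  0.001] d_tool_now mm [-0.1  0.2 -0.6] d_tool_after mm [-0.1  0.2 -0.6]
F [-2.6 -0.5  3.7] gap 7.7 j6 [-0.23  0.35  1.84 -0.    0.95 -1.8 ] M
 [[-0.  0.  1.]
 [-0.  1. -0.]
 [-1. -0. -0.]]
```

```bash
python3 -m inch '[2,0,0,0,0,0,0, 4,0,0,0,0,0,0]' 120; python3 - <<'E'
from h import *
a=snapshot("top")["image"][150:300,300:400];b=snapshot("scene")["image"][215:335,250:360]
goal([.573,-.0635,.0405],-.003)
cv2.imwrite("pics/g1.png",np.hstack([cv2.resize(a,(400,600),interpolation=2),cv2.resize(cv2.copyMakeBorder(b,0,45,0,0,0),(400,600),interpolation=2)])[:,:,::-1])
E
```

```text
t: 13.28
position: [0.5743, -0.0638, 0.0404]
eef_rot: [0.001, 0.709, -0.001, 0.705]
force: [-15.7, 2.5, 33.5]
finger_gap: 0.0079
t 13.38 pos [ 0.5743 -0.0638  0.0404] rv [ 0.001 -0.004  0.   ] d_tool_now mm [-0.1  0.3 -1.3] d_tool_after mm [-0.1  0.3 -1.3]
F [-12.2   2.5  23.8] gap 8.0 j6 [-0.23  0.36  1.84 -0.    0.95 -1.8 ] M
 [[-0.  0.  1.]
 [-0.  1. -0.]
 [-1. -0. -0.]]
```

View pics/g1.png

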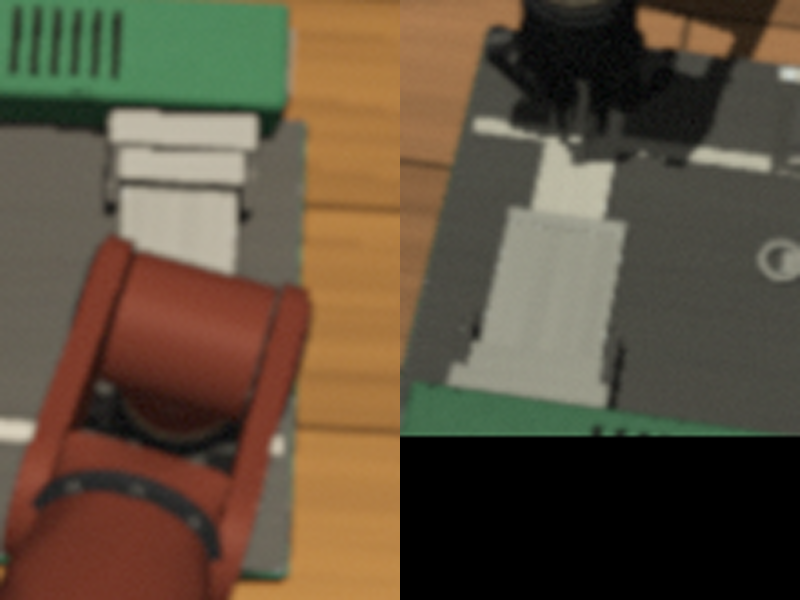

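The strip is under the lap and centred: its sides are at 533 and 607, the lap's at 510 and 627. The lap corners haven't moved. Next I'll check that the push holds over time and that the guard is open.

```bash
python3 - <<'E'
from h import *
for i in range(24):
    s=snapshot("scene")["image"]
    if i%6==5:o=observe();print(round(o["t"],2),o["position"].round(4),o["force"].round(1),np.abs(o["qd"]).max().round(4))
cv2.imwrite("pics/h1.png",cv2.resize(s[195:395,180:445],None,fx=2.5,fy=2.5,interpolation=2)[:,:,::-1])
E
```

```text
13.68 [ 0.5743 -0.0638  0.0404] [-11.6   1.4  23.9] 0.0014
13.97 [ 0.5743 -0.0638  0.0404] [-11.7   2.   23.7] 0.002
14.28 [ 0.5743 -0.0638  0.0404] [-11.4   1.6  23. ] 0.0015
14.57 [ 0.5743 -0.0638  0.0404] [-13.5   2.1  23.7] 0.0016
```

View pics/h1.png

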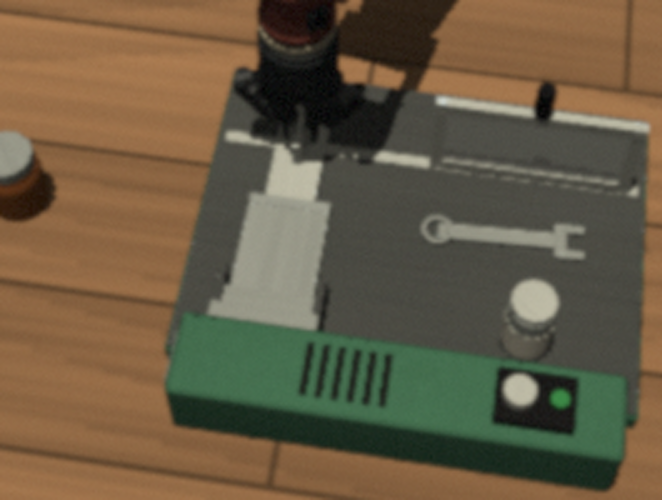

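The guard window is at the far end of its track, the push holds at about 24 N, and the oil can and wrench haven't moved. Handing in.

```bash
python3 -c "
from cell import *
print(sign_off())"
```

```text
the job is handed in; nothing more can be done
None
```

The job is done and handed in at about 14.6 s of the 59 s allowed. I slid the guard to its stop by the post. Then I gripped the strip by its rib, set it on the bed and slid it under the lap plate. It finished still gripped (set to 120 N) and pressed down.

My last checks, none of which failed or disagreed:
- **Strip position:** the front edge is about 31 mm under the lap by tool position. It is centred within about 2 mm and square to within about 0.01 rad by the tool's angle. The part under the lap can't be seen, so the depth rests on the pose I measured just before insertion.
- **Push:** a steady 23–24 N downward over the last 1.2 s, with the tool still. There was also about 12 N sideways, which I took to be friction, since the stop bar should still be about 16 mm ahead.
- **Lap plate:** its corners were at the same pixels before and after insertion, so it stayed down.
- **Guard:** it pushed back with 16–22 N at its stop, and the last picture shows it at the end of its track.
- **Other things:** the wrench, oil can and jar looked undisturbed in the last picture. I did not look again at the screwdriver, bowl, collar and block, but the tool's path stayed clear of them.

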